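Post the worn-out torch battery into the tip-tray battery box

TASK

Get rid of the torch's worn-out battery stick lying in the key tray: slide the used-battery box's shutter fully open, lay the stick gently lengthwise along the valley of the tip tray under it and let go, so that its own weight tips the tray and it rolls into the box; do not drop it from a height or push the tray down. When the tray has swung back level, slide the shutter fully shut again, and leave everything else on the shelf where it stands.

Things in the scene. Friction and masses are not known exactly. Their poses are not given: they have to be found in the camera images.
- battery_box: Used-battery drop box, fixed, 260 (x) x 210 (y) x 165 mm high: clear walls, grey deck on top, a few old cells inside. Origin: centre of its underside, z up. The deck top is at z 165 mm; in it a mouth 100 (x) by 160 (y) mm centred at x +50, y 0, holding the tip tray; the shutter parks over the deck's -x part. Rails along the y sides stand 10 mm above the deck.
- shutter (a joint): White sliding shutter over the mouth, m: 0 fully shut, 0.115 fully open (end stops); opens along the box's -x. May start up to 0.025 ajar. Friction 1.5 N, stays where left. Its plate is 110 mm in x, 172 mm in y, 1.5 to 5.5 mm above the deck; when open its edge is 60 mm from the mouth's middle line.
- shutter_rib (a point): Centre of the shutter's upright grip rib: 12 mm thick (box x), 70 mm long (box y), 24 mm high; rib top 12 mm above this point, shutter plate 12 mm below. Moves with the shutter: box x +15 mm when fully shut, -100 mm when fully open, y 0, z 182.5 mm. Axes as the box's.
- tray (a joint): Tip tray in the mouth, rad: 0 level on its stop, up to 1.13 tipped. Shaft along the box's y at box x +10, z 139 mm; its +x side drops, into the box. A counterweight holds it level and swings it back by itself in about a second; some 1 N on the valley tips it.
- tray_seat (a point): Middle of the tray's valley, on its upper face. The tray is a shallow V: two leaves, each 40 (x) x 146 (y) mm, rise 10 degrees either side of a valley along the box's y. Level, this point is at box x +50, y 0, z 156 mm (9 mm below the deck) and the leaves' edges are 2 mm below the deck. The stick's centre lies 17 mm above it. Turns with the tray.
- stick_center (a point): Centre of the worn-out battery stick: black-sleeved cylinder of two large cells end to end, 33 mm across, 120 mm long plus 2 mm steel nubs, 0.22 to 0.35 kg. Its y axis runs along the stick (either end first alike; x and z anyhow, it can roll). It lies flat in the key tray, its centre 22.5 mm above the shelf.
- key_tray: Low dark wooden key tray, fixed, 160 (x) x 250 (y) mm, floor 6 mm thick, rim 14 mm above the shelf and 6 mm thick; a bunch of keys lies flat in its +y end. Origin: centre of its underside.
- stick: The same battery stick as stick_center: the body's origin is its centre.
- vase_center (a point): Small white ceramic vase, 56 mm across, 112 mm high, half-way up. Stands loose between the box and the key tray; leave it alone.
- torch: The torch, 230 mm long (along its y), 52 mm across its square ends, lying loose; origin under its middle. Leave it alone.
- polish_tin: Round shoe-polish tin, 78 mm across, 25 mm high, loose; origin centre of its underside. Leave it alone.
- button_box: Clip-lid clear plastic box of spare buttons, 96 x 142 x 55 mm, loose; origin centre of its underside. Leave it alone.
- shoe_brush: Wooden shoe brush lying on its bristles, 55 x 170 x 45 mm, loose; origin centre of its underside. Leave it alone.
Things that resemble listed ones, but are neither listed nor needed, are in the scene too. There is more than one size of the stick; the job needs the smallest.

How it is judged (in metres and radians):
On the way, in this order (a step that is already met when the one before it is completed fails the run):
1. the shutter is slid fully open (at least 105 of its 115 mm) (value of joint shutter above 0.105 m), for 0.2 s.
2. the tray tips (beyond 0.5 rad) under the stick's own weight, the fingers touching neither stick nor box (value of joint tray above 0.5 rad and contact force between the fingers and stick below 0.05 N and contact force between the fingers and battery_box below 0.05 N and contact force between battery_box and stick above 0.02 N).
3. the stick lies at rest in the box and the tray has swung back level (x of stick_center in the frame of battery_box between -0.125 and 0.125 m and y of stick_center in the frame of battery_box between -0.1 and 0.1 m and z of stick_center in the frame of battery_box between 0.01 and 0.1 m and linear speed of stick below 0.03 m/s and value of joint tray below 0.08 rad), for 0.2 s.
At the end, for the whole second after the job is handed in: The stick lies at rest on the bottom of the battery box (inside its walls, centre less than 100 mm above the shelf), the tray is back level (within 0.08 rad) and the shutter is shut to within 6 mm; bystanders within 30 mm of where they stood (all of step 3 and value of joint shutter below 0.006 m); the robot touches nothing.
It fails at once if the stick is dropped on the box from a height (let go more than about 4 cm above where it lies on the tray) (contact force between the fingers and stick below 0.05 N and z of stick_center in the frame of battery_box above 0.195 m and linear speed of stick above 0.6 m/s).
It fails at once if the tray is pushed down by the fingers, or by the stick held in them ((value of joint tray above 0.35 rad and contact force between the fingers and battery_box above 1 N) or (value of joint tray above 0.6 rad and contact force between the fingers and stick above 1.5 N)).
It fails at once if the vase, torch, polish tin, button box or shoe brush is moved more than 30 mm (distance of any of vase_center, torch, polish_tin, button_box, shoe_brush from where it was at the start of the episode above 0.03 m).
It also fails if it takes over 69 s, if anything falls off the work surface, if the arm or the gripper's body presses on something with over 40 N, if the wrist force passes 120 N, or if a joint passes its speed limit or range.

ROBOT

A 6-joint arm with a two-finger parallel gripper is mounted at the origin on the work surface. World frame = base frame: x ahead of the robot, y to its left, z up, the work surface at z = 0. Lengths are in m, angles in degrees, forces in N, time in s.
With the tool pointing down it reaches from about 0.35 to 0.875 m from the base axis. Payload 4.2 kg.
Tool frame: the origin (TCP) lies on the centre line of the jaws, within the pads' length; the fingertips stand 19 mm ahead of it and the grasp point (between the pads) is the TCP; z points along the fingers, y is the line along which they close (so a half turn about z gives the same grasp; the last joint's range is limited). The gripper opens to 87 mm and grips with 3 to 60 N. Pads are 19 mm wide; open, the fingers measure 117 mm over their backs; the gripper's body (75 mm by 190 mm) begins 51 mm behind the grasp point.
Start: joints at [-58.465, 22.042, 0.453, 0, -68.411, -14.817], TCP at [0.18, -0.599, 0.242] pointing down, gripper open.
Joint ranges: [-179.83, 179.83], [-69.29, 118.12], [-61.27, 80.66], [-181.25, 117.63], [-171.15, -9.14], [-177.46, 177.46]. Speed limits (degrees/s): [159.86, 159.86, 180, 180, 180, 180].

INTERFACE

Orientations are given as a 3x3 rotation matrix whose columns are the frame's x, y, z axes.
In Python, from station import sense, capture, finish_job, search_frame, masks_of gives the robot as it stands.
- The arm moves only by the tool drive_tool, never from a script. Its argument "rows" is a list of rows, each a list of 7 numbers: the opening in per cent of the stroke, from 0 (shut) to 100 (fully open), then the shift along the world's x, y, z in mm, then the turn, a rotation vector about the world's x, y, z in rad. In form: [[fingers, dx, dy, dz, wx, wy, wz], ...]. A call has 1 to 5 rows; each row shifts and turns the commanded pose from where the row before left it; what a row does not reach is not made up. A row lasts 1/12 s, in which the tool goes at most 41.7 mm and 7.16 degrees, less where a joint would pass 70% of its speed; a pose out of reach is approached as far as the arm can. A call is refused whole if a number of a shift passes 41.7 or a number of a turn 0.125, either way. A call with a gripper value outside its range is refused whole. The fingers move at their own pace and stop on an object; the grip force is fixed at half the most. Time passes only in rows, so rows that do not move let the fingers close. It gives the time, the measured TCP pose, the force, the opening and the grip force at its end, in the units of the state.
- sense(): the state, without advancing time (a new reading comes with each control period).
- capture(name): name is "side" or "top"; returns a dict with "frame" (384x512x3 uint8, red, green, blue), "z_map" (384x512 float32, m along the optical axis (not along the pixel's ray), 0 where there is no reading), "fx", "fy", "cx", "cy" (pixels), "distortion" ([k1, k2, p1, p2, k3] as OpenCV has them; the pictures are not rectified), "R" (3x3) and "t" (3): a world point X has camera coordinates R X + t. Camera axes: x right, y down, z forward; pixel columns grow to the right and rows downward; lengths in m; the calibration is good to about 2 mm. A picture is of the moment at which its call begins.
- finish_job(): hands the job in; it is judged then, once.
Trained networks look in a picture, given as the dict that the camera call returned (one of the last four; its "shot" number tells which), for a name from the list of things; names that differ only in an ending like _2 or _b are one class to them, and where a whole thing is asked for, a point or a joint stands for the part that bears it (a point fixed in the world has none). Each returns a list of dicts, best first, with "p" (0 to 1); they miss things now and then, are a little off and sometimes report something else, mostly with a low value. They report only what shows in the picture. A call takes as long as a camera call. They do not tell look-alikes from the thing itself.
- search_frame(label, picture): "xy" ([column, row] in pixels, amid what is visible of it).
- masks_of(label, picture): "region" (384x512 bool, what is visible of it) and "xy" ([column, row] in pixels, amid what is visible of it).
The state is a dict: "time_s": time; "joints": joint angles; "joint_velocities": joint speeds; "effort": joint torques, N m; "tcp_pos": TCP position; "ee_rot": TCP orientation; "wrist_force": force on the tool from outside, world axes, zero at the start; "moment": the same for the moment, N m; "gripper_width": opening from 0.0 (shut) to 1.0 (fully open); "gripper_force": force on a finger pad.
Only numpy, scipy, OpenCV 4.12 (cv2) and the standard library are available. Lean on these libraries where they do the work, as an engineer would, in place of code of your own. Each camera call takes 0.05 s, during which the arm holds its last target. There are 200 camera calls.

## Working session

There is one attempt and no reset: what is moved stays moved. The work goes in short steps, Python scripts to look and compute and a tool call to move; the robot and the scene stay as the last step left them, time stands still between calls to the robot, and variables do not carry over. Pictures are saved under pics/ and viewed, at most 10 in all, crops included, and the job is handed in when it is done.

Besides the shell and the picture viewer there is one more tool, called after "Emit:" as name([rows], argument=value, ...), one row to a line, values as JSON. drive_tool: Moves the arm, as the interface text tells. Its arguments: {"type":"object","properties":{"rows":{"type":"array"}},"required":["rows"]}

```bash
mkdir -p pics; cat > h.py <<'E'
import numpy as np, cv2
from station import *
def pts(c,mask=None):
    h,w=c["z_map"].shape
    v,u=np.nonzero((c["z_map"]>0)&(mask if mask is not None else True))
    K=np.array([[c["fx"],0,c["cx"]],[0,c["fy"],c["cy"]],[0,0,1]])
    n=cv2.undistortPoints(np.stack([u,v],1).astype(np.float64)[:,None],K,np.array(c["distortion"]))[:,0]
    z=c["z_map"][v,u][:,None]
    X=np.hstack([n*z,z])
    return (X-np.array(c["t"]))@np.array(c["R"])
E
cat > a.py <<'E'
from h import *
ims=[]
for n in("top","side"):
    c=capture(n); im=c["frame"][:,:,::-1].copy()
    for l in["battery_box","shutter_rib","stick","key_tray","vase_center","torch","polish_tin","button_box","shoe_brush","tray"]:
        for m in masks_of(l,c)[:4]:
            if m["p"]<.2: continue
            P=pts(c,m["region"])
            if len(P)==0: continue
            print(n,l,round(m["p"],2),np.round(m["xy"]),"med",np.median(P,0).round(3),"lo",np.percentile(P,3,0).round(3),"hi",np.percentile(P,97,0).round(3))
    cv2.imwrite(f"pics/{n}0.png",cv2.resize(im,(800,600)))
E
python3 a.py
```

```text
top battery_box 0.58 [310. 209.] med [ 0.553 -0.209  0.168] lo [ 0.431 -0.316  0.028] hi [ 0.687 -0.102  0.182]
top shutter_rib 0.6 [312. 196.] med [ 0.593 -0.221  0.172] lo [ 0.537 -0.297  0.163] hi [ 0.649 -0.144  0.193]
top shutter_rib 0.26 [311. 210.] med [ 0.554 -0.21   0.168] lo [ 0.43  -0.318  0.018] hi [ 0.69  -0.102  0.182]
top stick 0.87 [150. 261.] med [0.348 0.377 0.042] lo [0.298 0.308 0.016] hi [0.398 0.443 0.053]
top stick 0.74 [214. 207.] med [0.558 0.154 0.035] lo [0.539 0.096 0.015] hi [0.58  0.209 0.047]
top stick 0.61 [214. 255.] med [0.372 0.144 0.042] lo [0.34  0.06  0.024] hi [0.404 0.22  0.053]
top key_tray 0.64 [201. 195.] med [0.598 0.201 0.007] lo [ 0.514  0.071 -0.003] hi [0.669 0.312 0.019]
top vase_center 0.59 [257. 191.] med [0.613 0.001 0.079] lo [ 0.597 -0.02   0.043] hi [0.633 0.023 0.117]
top torch 0.68 [261. 145.] med [ 0.809 -0.027  0.044] lo [ 0.784 -0.138  0.02 ] hi [0.835 0.079 0.058]
top polish_tin 0.59 [263. 248.] med [ 0.391 -0.049  0.025] lo [ 0.357 -0.083  0.012] hi [ 0.423 -0.017  0.035]
top button_box 0.82 [126. 203.] med [0.553 0.486 0.
[... 1058 characters left out ...]
] lo [ 0.59  -0.009  0.003] hi [0.638 0.033 0.112]
side torch 0.59 [221. 178.] med [ 0.8   -0.008  0.04 ] lo [ 0.776 -0.129  0.009] hi [0.833 0.089 0.052]
side torch 0.48 [352. 141.] med [ 0.544 -0.483  0.043] lo [ 0.502 -0.56   0.037] hi [ 0.581 -0.42   0.048]
side polish_tin 0.55 [320. 237.] med [ 0.38  -0.039  0.022] lo [ 0.346 -0.078 -0.001] hi [ 0.418 -0.008  0.027]
side button_box 0.76 [164. 319.] med [0.543 0.495 0.054] lo [0.492 0.424 0.001] hi [0.604 0.562 0.058]
side button_box 0.25 [306. 151.] med [ 0.587 -0.213  0.169] lo [ 0.53  -0.296  0.165] hi [ 0.647 -0.141  0.192]
side shoe_brush 0.72 [355. 143.] med [ 0.542 -0.484  0.043] lo [ 0.5   -0.561  0.037] hi [ 0.581 -0.421  0.048]
```

View pics/top0.png

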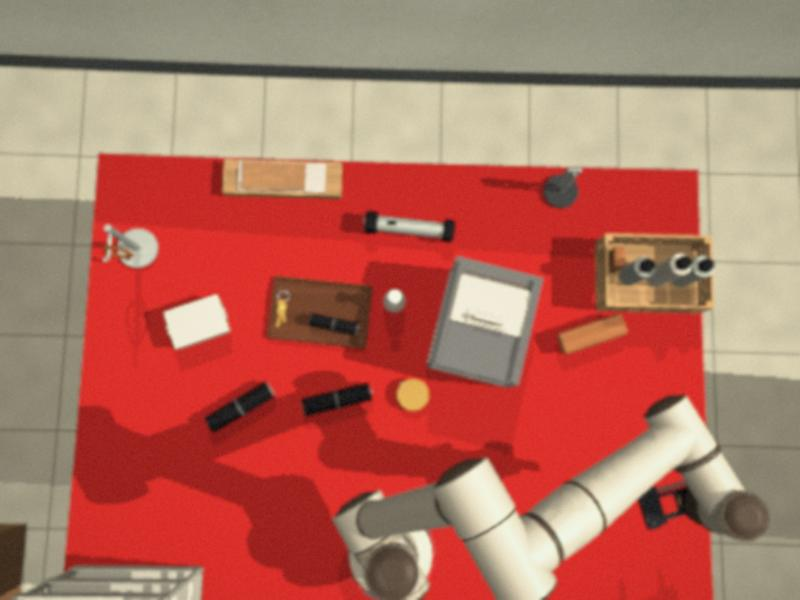

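```bash
cat > b.py <<'E'
from h import *
for n in("top","side"):
    c=capture(n)
    P=pts(c); 
    def rect(name,Q):
        if len(Q)<10: print(n,name,len(Q)); return
        r=cv2.minAreaRect(Q[:,:2].astype(np.float32)); print(n,name,len(Q),np.round(r[0],4),np.round(r[1],4),round(r[2],1),"z",np.median(Q[:,2]).round(4))
    near=(P[:,0]>.40)&(P[:,0]<.72)&(P[:,1]>-.34)&(P[:,1]<-.07)
    rect("box",P[near&(P[:,2]>.155)&(P[:,2]<.185)])
    rect("rib",P[near&(P[:,2]>.187)&(P[:,2]<.21)])
    rect("tray",P[(P[:,0]>.47)&(P[:,0]<.7)&(P[:,1]>.04)&(P[:,1]<.35)&(P[:,2]<.02)&(P[:,2]>.010)])
    fl=P[(P[:,0]>.45)&(P[:,0]<.5)&(P[:,1]>.1)&(P[:,1]<.3)]; print("shelf z",np.median(fl[:,2]))
    for m in masks_of("stick",c)[:4]:
        Q=pts(c,m["region"]); z=np.percentile(Q[:,2],95); rect("stick %.2f"%z,Q[Q[:,2]>z-.02])
    im=c["frame"][:,:,::-1]
    cv2.imwrite(f"pics/{n}_c.png",cv2.resize(im[150:290,100:380] if n=="top" else im[100:350,140:400],None,fx=2.4,fy=2.4,interpolation=2))
E
python3 b.py
```

```text
top box 3881 [ 0.5625 -0.2136] [0.2104 0.2617] 76.9 z 0.1683
top rib 66 [ 0.5549 -0.2397] [0.1234 0.012 ] 77.4 z 0.1947
top tray 707 [0.5855 0.1951] [0.3035 0.2289] 89.1 z 0.0128
shelf z -3.73722416171995e-05
top stick 0.05 491 [0.3722 0.1401] [0.0453 0.1743] 14.2 z 0.043
top stick 0.05 462 [0.3499 0.3777] [0.0439 0.1685] 34.0 z 0.0436
top stick 0.05 235 [0.5586 0.1541] [0.1204 0.032 ] 78.4 z 0.036
side box 3296 [ 0.5574 -0.2095] [0.2161 0.2653] 77.1 z 0.1654
side rib 60 [ 0.5553 -0.2091] [0.0696 0.0139] 77.8 z 0.1911
side tray 369 [0.586  0.1957] [0.2521 0.1615] 85.2 z 0.0125
shelf z -0.0017291820756342798
side stick 0.05 1006 [0.3439 0.3821] [0.0461 0.1741] 32.0 z 0.042
side stick 0.05 738 [0.366  0.1432] [0.045  0.1713] 15.5 z 0.0412
side stick 0.04 341 [0.5533 0.16  ] [0.1222 0.0313] 79.3 z 0.0336
```

View pics/side0.png

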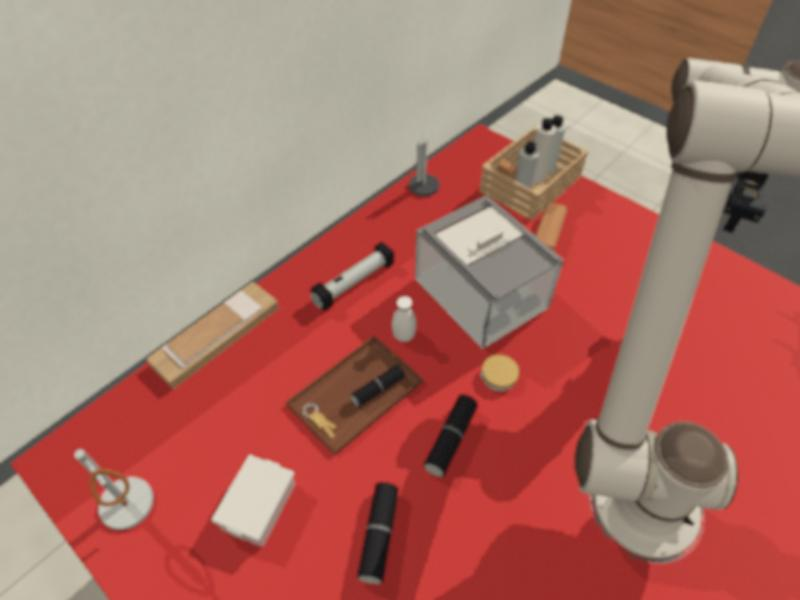

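Look-alikes for the stick (top view, 512x384 px): (150,261) and (214,255) are about 172x45 mm, so too large. The one at (214,207), lying in the key tray, is 120x32 mm and is my choice. The polish tin at (319,236) in the side view is a false hit. Next is one close crop, plus the start pose.

```bash
python3 - <<'E'
from h import *
s=sense(); print(s["tcp_pos"],np.round(s["ee_rot"],3).tolist(),s["gripper_width"])
im=cv2.imread("pics/side0.png"); a=im[330:460,270:520]; b=im[180:350,400:580]
f=lambda i:cv2.resize(i,(400,400*i.shape[0]//i.shape[1]))
a,b=f(a),f(b); h=min(len(a),len(b)); cv2.imwrite("pics/crop1.png",np.hstack([a[:h],b[:h]]))
E
```

```text
[ 0.17983388 -0.59854455  0.24154902] [[-0.958, -0.288, 0.0], [-0.288, 0.958, 0.0], [-0.0, 0.0, -1.0]] 1.0014431596559554
```

View pics/crop1.png

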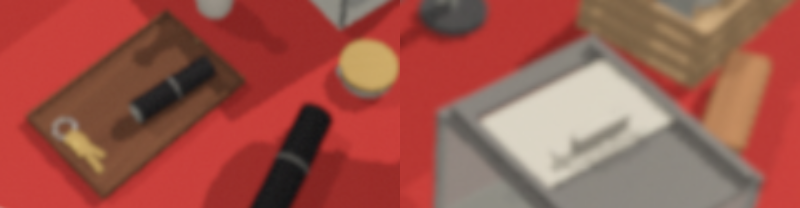

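The crop shows the small two-cell stick alone in the tray beside the keys. The shutter's rib sits near the plate's near edge. Now moving above the rib.

Emit:
drive_tool([
  [70, 25, 26, 0, 0, 0, 0.125],
  [70, 25, 26, 0, 0, 0, 0.125],
  [70, 25, 26, 0, 0, 0, 0.125],
  [70, 25, 26, 0, 0, 0, 0.125],
  [70, 25, 26, 0, 0, 0, 0.125],
])

```text
time_s: 1.72
tcp_pos: [0.3056, -0.4673, 0.2417]
ee_rot: [[-0.604, -0.797, 0.0], [-0.797, 0.604, -0.0], [0.0, -0.0, -1.0]]
wrist_force: [0.7, -0.0, -0.8]
gripper_width: 0.74
gripper_force: 0.0
```

Emit:
drive_tool([
  [70, 25, 26, 0, 0, 0, 0.125],
  [70, 25, 26, 0, 0, 0, 0.125],
  [70, 25, 26, 0, 0, 0, 0.125],
  [70, 25, 26, 0, 0, 0, 0.053],
  [70, 25, 26, 0, 0, 0, 0],
])

```text
time_s: 2.13
tcp_pos: [0.4308, -0.3371, 0.2419]
ee_rot: [[-0.222, -0.975, 0.001], [-0.975, 0.222, -0.0], [0.0, -0.001, -1.0]]
wrist_force: [-0.3, -1.1, -0.4]
gripper_width: 0.704
gripper_force: 0.0
```

Emit:
drive_tool([
  [70, 25, 26, 0, 0, 0, 0],
  [70, 25, 26, 0, 0, 0, 0],
  [70, 25, 26, 0, 0, 0, 0],
  [70, 25, 26, 0, 0, 0, 0],
  [70, 28, 24, 0, 0, 0, 0],
])

```text
time_s: 2.55
tcp_pos: [0.5585, -0.2089, 0.242]
ee_rot: [[-0.224, -0.975, 0.0], [-0.975, 0.224, 0.0], [-0.0, -0.0, -1.0]]
wrist_force: [0.5, -0.6, 0.0]
gripper_width: 0.698
gripper_force: 0.0
```

Emit:
drive_tool([
  [70, 0, 0, 0, 0, 0, 0],
  [70, 0, 0, 0, 0, 0, 0],
  [70, 0, 0, 0, 0, 0, 0],
])

```text
time_s: 2.8
tcp_pos: [0.5576, -0.2104, 0.2413]
ee_rot: [[-0.224, -0.975, -0.001], [-0.975, 0.224, 0.0], [0.0, 0.001, -1.0]]
wrist_force: [-0.4, 0.1, -0.4]
gripper_width: 0.697
gripper_force: 0.0
```

Emit:
drive_tool([
  [70, 0, 0, -15, 0, 0, 0],
  [70, 0, 0, -15, 0, 0, 0],
  [70, 0, 0, -14, 0, 0, 0],
  [70, 0, 0, 0, 0, 0, 0],
])

```text
time_s: 3.13
tcp_pos: [0.555, -0.2112, 0.1947]
ee_rot: [[-0.227, -0.974, -0.006], [-0.974, 0.227, 0.002], [-0.0, 0.006, -1.0]]
wrist_force: [-0.5, -0.7, -0.5]
gripper_width: 0.695
gripper_force: 0.0
```

Emit:
drive_tool([
  [0, 0, 0, 0, 0, 0, 0],
  [0, 0, 0, 0, 0, 0, 0],
  [0, 0, 0, 0, 0, 0, 0],
  [0, 0, 0, 0, 0, 0, 0],
  [0, 0, 0, 0, 0, 0, 0],
])

```text
time_s: 3.55
tcp_pos: [0.5581, -0.2107, 0.1984]
ee_rot: [[-0.224, -0.975, 0.001], [-0.975, 0.224, -0.0], [-0.0, -0.001, -1.0]]
wrist_force: [0.4, -0.1, -0.5]
gripper_width: 0.411
gripper_force: 0.0
```

Emit:
drive_tool([
  [0, 0, 0, 0, 0, 0, 0],
  [0, 0, 0, 0, 0, 0, 0],
])

```text
time_s: 3.72
tcp_pos: [0.5579, -0.2105, 0.1978]
ee_rot: [[-0.224, -0.975, 0.0], [-0.975, 0.224, -0.0], [-0.0, -0.0, -1.0]]
wrist_force: [0.3, -0.2, 0.3]
gripper_width: 0.254
gripper_force: 0.0
```

Emit:
drive_tool([
  [0, 0, 0, 0, 0, 0, 0],
  [0, 0, 0, 0, 0, 0, 0],
  [0, 0, 0, 0, 0, 0, 0],
  [0, 0, 0, 0, 0, 0, 0],
])

```text
time_s: 4.05
tcp_pos: [0.5579, -0.2105, 0.1976]
ee_rot: [[-0.224, -0.975, 0.0], [-0.975, 0.224, -0.0], [-0.0, -0.0, -1.0]]
wrist_force: [0.6, 0.1, 0.7]
gripper_width: 0.134
gripper_force: 30.0
```

Emit:
drive_tool([
  [0, -17.6, 4, 0, 0, 0, 0],
  [0, -17.6, 4, 0, 0, 0, 0],
  [0, -17.6, 4, 0, 0, 0, 0],
  [0, -17.6, 4, 0, 0, 0, 0],
  [0, -14.6, 3.4, 0, 0, 0, 0],
])

```text
time_s: 4.47
tcp_pos: [0.4726, -0.1908, 0.1976]
ee_rot: [[-0.224, -0.975, 0.002], [-0.975, 0.224, 0.0], [-0.001, -0.002, -1.0]]
wrist_force: [2.3, -0.5, -1.4]
gripper_width: 0.134
gripper_force: 30.0
```

Emit:
drive_tool([
  [0, -2.9, 0.7, 0, 0, 0, 0],
  [0, 0, 0, 0, 0, 0, 0],
  [0, 0, 0, 0, 0, 0, 0],
])

```text
time_s: 4.72
tcp_pos: [0.4699, -0.1902, 0.1976]
ee_rot: [[-0.224, -0.975, -0.001], [-0.975, 0.224, 0.001], [-0.0, 0.001, -1.0]]
wrist_force: [-1.1, 2.3, 1.9]
gripper_width: 0.132
gripper_force: 30.0
```

Emit:
drive_tool([
  [0, -2.9, 0.7, 0, 0, 0, 0],
  [0, 0, 0, 0, 0, 0, 0],
  [0, 0, 0, 0, 0, 0, 0],
])

```text
time_s: 4.97
tcp_pos: [0.4681, -0.1897, 0.1976]
ee_rot: [[-0.224, -0.975, 0.001], [-0.975, 0.224, -0.0], [-0.0, -0.001, -1.0]]
wrist_force: [2.1, 3.3, -0.6]
gripper_width: 0.135
gripper_force: 30.0
```

Emit:
drive_tool([
  [0, -2.9, 0.7, 0, 0, 0, 0],
  [0, 0, 0, 0, 0, 0, 0],
  [0, 0, 0, 0, 0, 0, 0],
])

```text
time_s: 5.22
tcp_pos: [0.4644, -0.1889, 0.1976]
ee_rot: [[-0.224, -0.975, 0.001], [-0.975, 0.224, 0.0], [-0.0, -0.001, -1.0]]
wrist_force: [2.5, 2.8, -0.7]
gripper_width: 0.132
gripper_force: 30.0
```

Emit:
drive_tool([
  [0, -2.9, 0.7, 0, 0, 0, 0],
  [0, 0, 0, 0, 0, 0, 0],
  [0, 0, 0, 0, 0, 0, 0],
])

```text
time_s: 5.47
tcp_pos: [0.4616, -0.1883, 0.1976]
ee_rot: [[-0.224, -0.975, 0.001], [-0.975, 0.224, 0.0], [-0.0, -0.001, -1.0]]
wrist_force: [3.7, 2.4, -2.4]
gripper_width: 0.14
gripper_force: 30.0
```

Emit:
drive_tool([
  [0, -2.9, 0.7, 0, 0, 0, 0],
  [0, 0, 0, 0, 0, 0, 0],
  [0, 0, 0, 0, 0, 0, 0],
])

```text
time_s: 5.72
tcp_pos: [0.4615, -0.1882, 0.1977]
ee_rot: [[-0.224, -0.975, 0.008], [-0.975, 0.224, -0.001], [-0.0, -0.008, -1.0]]
wrist_force: [10.2, 0.1, -7.5]
gripper_width: 0.137
gripper_force: 30.0
```

Emit:
drive_tool([
  [0, -2.9, 0.7, 0, 0, 0, 0],
  [0, 0, 0, 0, 0, 0, 0],
  [0, 0, 0, 0, 0, 0, 0],
])

```text
time_s: 5.97
tcp_pos: [0.4613, -0.1881, 0.1977]
ee_rot: [[-0.223, -0.975, 0.014], [-0.975, 0.223, -0.003], [-0.0, -0.014, -1.0]]
wrist_force: [17.6, -4.9, -13.6]
gripper_width: 0.136
gripper_force: 30.1
```

Emit:
drive_tool([
  [0, 5.6, -1.2, 0, 0, 0, 0],
  [70, 0, 0, 0, 0, 0, 0],
  [70, 0, 0, 0, 0, 0, 0],
  [70, 0, 0, 0, 0, 0, 0],
  [70, 0, 0, 0, 0, 0, 0],
])

```text
time_s: 6.38
tcp_pos: [0.4599, -0.1884, 0.1974]
ee_rot: [[-0.224, -0.975, -0.002], [-0.975, 0.224, -0.0], [0.001, 0.002, -1.0]]
wrist_force: [0.8, 0.5, 0.8]
gripper_width: 0.356
gripper_force: 0.0
```

Emit:
drive_tool([
  [70, 0, 0, 10, 0, 0, 0],
  [70, 0, 0, 35, 0, 0, 0],
  [70, 9, 35, 7, 0, 0, 0],
  [70, 9, 35, 0, 0, 0, 0],
  [70, 9, 35, 0, 0, 0, 0],
])

```text
time_s: 6.8
tcp_pos: [0.4882, -0.0826, 0.2517]
ee_rot: [[-0.226, -0.974, 0.003], [-0.974, 0.226, 0.0], [-0.001, -0.003, -1.0]]
wrist_force: [0.1, -0.5, 0.1]
gripper_width: 0.674
gripper_force: 0.0
```

Emit:
drive_tool([
  [70, 10, 35, 0, 0, 0, 0],
  [70, 10, 35, 0, 0, 0, 0],
  [70, 10, 35, 0, 0, 0, 0],
  [70, 10, 35, 0, 0, 0, 0],
  [70, 10, 35, 0, 0, 0, 0],
])

```text
time_s: 7.22
tcp_pos: [0.538, 0.0934, 0.2508]
ee_rot: [[-0.224, -0.975, 0.001], [-0.975, 0.224, -0.0], [-0.0, -0.001, -1.0]]
wrist_force: [1.2, -0.4, -0.2]
gripper_width: 0.699
gripper_force: 0.0
```

Emit:
drive_tool([
  [70, 10, 35, 0, 0, 0, 0.03],
  [70, 8, 30, 0, 0, 0, 0],
  [70, 0, 0, 0, 0, 0, 0],
  [70, 0, 0, 0, 0, 0, 0],
  [70, 0, 0, 0, 0, 0, 0],
])

```text
time_s: 7.63
tcp_pos: [0.5556, 0.1565, 0.2499]
ee_rot: [[-0.194, -0.981, -0.0], [-0.981, 0.194, -0.0], [0.001, 0.0, -1.0]]
wrist_force: [-0.4, -0.7, 0.5]
gripper_width: 0.698
gripper_force: 0.0
```

```bash
python3 - <<'E'
from h import *
c=capture("side"); cv2.imwrite("pics/s2.png",cv2.resize(c["frame"][90:320,150:420,::-1],None,fx=2.5,fy=2.5,interpolation=2))
E
```

```text
(no output)
```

View pics/s2.png

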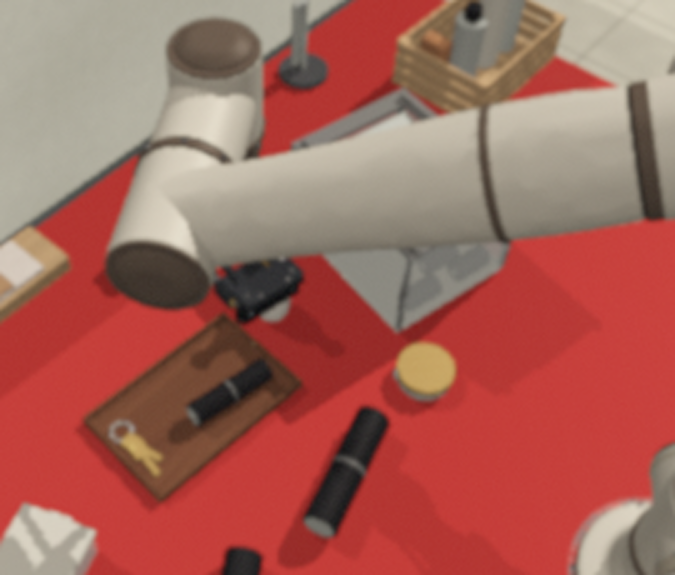

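The stick is undisturbed in the key tray, around (230,390) in the crop, and the vase is clear of the descent. Going down.

Emit:
drive_tool([
  [56, 0, 0, -38, 0, 0, 0],
  [56, 0, 0, -38, 0, 0, 0],
  [56, 0, 0, -38, 0, 0, 0],
  [56, 0, 0, -38, 0, 0, 0],
  [56, 0, 0, -20, 0, 0, 0],
])

```text
time_s: 8.1
tcp_pos: [0.5534, 0.1541, 0.074]
ee_rot: [[-0.198, -0.98, -0.006], [-0.98, 0.198, -0.003], [0.004, 0.005, -1.0]]
wrist_force: [-0.4, -0.1, -0.6]
gripper_width: 0.567
gripper_force: 0.0
```

Emit:
drive_tool([
  [56, 0, 0, -15, 0, 0, 0],
  [56, 0, 0, -15, 0, 0, 0],
  [56, 0, 0, -12, 0, 0, 0],
  [56, 0, 0, 0, 0, 0, 0],
  [56, 0, 0, 0, 0, 0, 0],
])

```text
time_s: 8.52
tcp_pos: [0.5559, 0.1556, 0.0357]
ee_rot: [[-0.196, -0.981, -0.001], [-0.981, 0.196, -0.001], [0.001, 0.001, -1.0]]
wrist_force: [0.2, -0.7, 0.6]
gripper_width: 0.559
gripper_force: 0.0
```

Emit:
drive_tool([
  [0, 0, 0, 0, 0, 0, 0],
  [0, 0, 0, 0, 0, 0, 0],
  [0, 0, 0, 0, 0, 0, 0],
  [0, 0, 0, 0, 0, 0, 0],
  [0, 0, 0, 0, 0, 0, 0],
])

```text
time_s: 8.93
tcp_pos: [0.5564, 0.157, 0.0366]
ee_rot: [[-0.194, -0.981, 0.001], [-0.981, 0.194, 0.0], [-0.001, -0.001, -1.0]]
wrist_force: [0.0, -0.1, 4.3]
gripper_width: 0.368
gripper_force: 30.0
```

Emit:
drive_tool([
  [0, 0, 0, 5, 0, 0, 0],
  [0, 0, 0, 30, 0, 0, 0],
  [0, 0, 0, 40, 0, 0, 0],
  [0, 0, 0, 40, 0, 0, 0],
  [0, 0, 0, 40, 0, 0, 0],
])

```text
time_s: 9.35
tcp_pos: [0.5549, 0.1565, 0.1914]
ee_rot: [[-0.195, -0.981, -0.003], [-0.981, 0.195, -0.001], [0.001, 0.002, -1.0]]
wrist_force: [0.3, 1.2, -2.5]
gripper_width: 0.368
gripper_force: 30.0
```

Emit:
drive_tool([
  [0, 0, 0, 35, 0, 0, -0.03],
  [0, 0, -10, 30, 0, 0, 0],
  [0, 5, -33, 0, 0, 0, 0],
  [0, 5, -33, 0, 0, 0, 0],
  [0, 5, -33, 0, 0, 0, 0],
])

```text
time_s: 9.77
tcp_pos: [0.5701, 0.0472, 0.2555]
ee_rot: [[-0.223, -0.975, -0.001], [-0.975, 0.223, 0.001], [-0.001, 0.001, -1.0]]
wrist_force: [-0.1, -0.1, -4.3]
gripper_width: 0.372
gripper_force: 30.0
```

Emit:
drive_tool([
  [0, 5, -33, 0, 0, 0, 0],
  [0, 5, -33, 0, 0, 0, 0],
  [0, 5, -33, 0, 0, 0, 0],
  [0, 5, -33, 0, 0, 0, 0],
  [0, 5, -33, 0, 0, 0, 0],
])

```text
time_s: 10.18
tcp_pos: [0.5952, -0.1184, 0.2546]
ee_rot: [[-0.224, -0.975, -0.002], [-0.975, 0.224, 0.001], [-0.0, 0.002, -1.0]]
wrist_force: [0.7, 0.4, -3.2]
gripper_width: 0.368
gripper_force: 30.0
```

Emit:
drive_tool([
  [0, 5, -33, 0, 0, 0, 0],
  [0, 5, -33, 0, 0, 0, 0],
  [0, 2, -39, 0, 0, 0, 0],
  [0, 0, 0, 0, 0, 0, 0],
  [0, 0, 0, 0, 0, 0, 0],
])

```text
time_s: 10.6
tcp_pos: [0.6069, -0.2239, 0.2537]
ee_rot: [[-0.228, -0.974, -0.003], [-0.974, 0.228, 0.001], [-0.001, 0.003, -1.0]]
wrist_force: [-0.6, -0.1, -3.2]
gripper_width: 0.364
gripper_force: 30.0
```

```bash
python3 - <<'E'
from h import *
for n in("side","top"):
    c=capture(n)
    m=masks_of("stick",c)
    for k in m[:5]:
        P=pts(c,k["region"])
        if len(P) : print(n,round(k["p"],2),np.round(k["xy"]),np.median(P,0).round(3),np.percentile(P,3,0).round(3),np.percentile(P,97,0).round(3))
    if n=="side": cv2.imwrite("pics/s3.png",cv2.resize(c["frame"][80:230,230:430,::-1],None,fx=3.5,fy=3.5,interpolation=2))
E
```

```text
side 0.52 [302. 134.] [ 0.607 -0.188  0.249] [ 0.593 -0.238  0.202] [ 0.631 -0.162  0.256]
top 0.9 [217. 256.] [0.372 0.14  0.042] [0.34  0.06  0.023] [0.404 0.218 0.054]
top 0.47 [308. 184.] [ 0.61  -0.185  0.255] [ 0.584 -0.28   0.242] [ 0.625 -0.165  0.282]
```

View pics/s3.png

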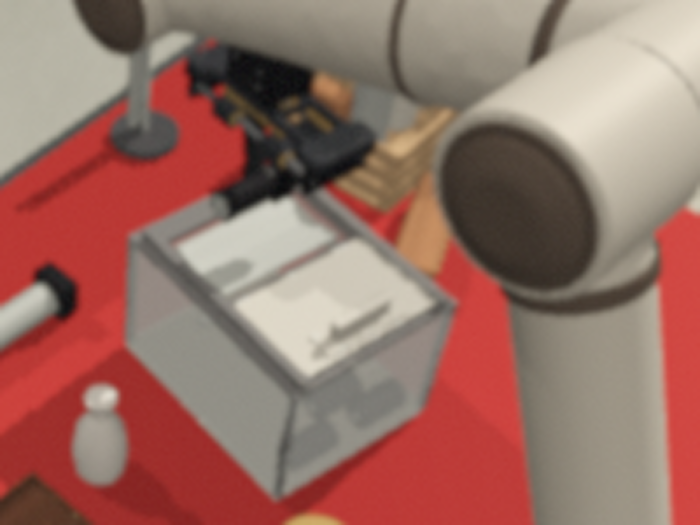

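The shutter is fully open (edge near (340,240) in the crop). The stick is held lengthwise over the pale tray, with its near end at (225,200). Lowering it.

Emit:
drive_tool([
  [0, 0, 1, -20, 0, 0, 0],
  [0, 0, 0, -20, 0, 0, 0],
  [0, 0, 0, -15, 0, 0, 0],
  [0, 0, 0, 0, 0, 0, 0],
  [0, 0, 0, 0, 0, 0, 0],
])

```text
time_s: 11.22
tcp_pos: [0.6079, -0.22, 0.2002]
ee_rot: [[-0.222, -0.975, -0.002], [-0.975, 0.222, -0.0], [0.0, 0.002, -1.0]]
wrist_force: [-0.0, -1.6, -2.7]
gripper_width: 0.37
gripper_force: 30.0
```

Emit:
drive_tool([
  [0, 0, 0, -4, 0, 0, 0],
  [0, 0, 0, -3, 0, 0, 0],
  [0, 0, 0, 0, 0, 0, 0],
  [0, 0, 0, 0, 0, 0, 0],
])

```text
time_s: 11.55
tcp_pos: [0.6082, -0.2211, 0.1941]
ee_rot: [[-0.224, -0.975, 0.001], [-0.975, 0.224, -0.0], [-0.0, -0.001, -1.0]]
wrist_force: [0.0, -0.3, -3.3]
gripper_width: 0.371
gripper_force: 30.0
```

Emit:
drive_tool([
  [0, 0, 0, -3, 0, 0, 0],
  [0, 0, 0, -2, 0, 0, 0],
  [0, 0, 0, 0, 0, 0, 0],
  [0, 0, 0, 0, 0, 0, 0],
])

```text
time_s: 11.88
tcp_pos: [0.6079, -0.2212, 0.1883]
ee_rot: [[-0.224, -0.975, -0.001], [-0.975, 0.224, 0.0], [0.0, 0.001, -1.0]]
wrist_force: [0.7, -0.7, -3.6]
gripper_width: 0.37
gripper_force: 30.0
```

Emit:
drive_tool([
  [58, 0, 0, 0, 0, 0, 0],
  [58, 0, 0, 0, 0, 0, 0],
  [58, 0, 0, 0, 0, 0, 0],
  [58, 0, 0, 10, 0, 0, 0],
  [58, 0, 0, 30, 0, 0, 0],
])

```text
time_s: 12.3
tcp_pos: [0.6058, -0.2205, 0.225]
ee_rot: [[-0.225, -0.974, -0.009], [-0.974, 0.225, 0.002], [-0.0, 0.009, -1.0]]
wrist_force: [0.2, 0.8, -1.0]
gripper_width: 0.567
gripper_force: 0.0
```

Emit:
drive_tool([
  [58, 0, 0, 20, 0, 0, 0],
  [58, 0, 0, 0, 0, 0, 0],
  [58, 0, 0, 0, 0, 0, 0],
  [58, 0, 0, 0, 0, 0, 0],
  [58, 0, 0, 0, 0, 0, 0],
])

```text
time_s: 12.72
tcp_pos: [0.6075, -0.221, 0.2478]
ee_rot: [[-0.224, -0.975, -0.002], [-0.975, 0.224, 0.0], [-0.0, 0.002, -1.0]]
wrist_force: [-0.4, 0.3, -1.1]
gripper_width: 0.582
gripper_force: 0.0
```

Emit:
drive_tool([
  [58, -30, 7, 0, 0, 0, 0],
  [58, -30, 7, 0, 0, 0, 0],
  [58, -30, 7, 0, 0, 0, 0],
  [58, -30, 7, 0, 0, 0, 0],
  [58, -26, 5, 0, 0, 0, 0],
])

```text
time_s: 13.13
tcp_pos: [0.4596, -0.1877, 0.2475]
ee_rot: [[-0.224, -0.975, -0.003], [-0.975, 0.224, 0.0], [0.0, 0.003, -1.0]]
wrist_force: [0.8, 0.2, 0.2]
gripper_width: 0.582
gripper_force: 0.0
```

Emit:
drive_tool([
  [58, 0, 0, 0, 0, 0, 0],
  [58, 0, 0, 0, 0, 0, 0],
  [58, 0, 0, 0, 0, 0, 0],
  [58, 0, 0, 0, 0, 0, 0],
  [58, 0, 0, 0, 0, 0, 0],
])

```text
time_s: 13.55
tcp_pos: [0.4629, -0.1883, 0.2481]
ee_rot: [[-0.224, -0.975, -0.001], [-0.975, 0.224, 0.0], [0.0, 0.001, -1.0]]
wrist_force: [1.2, -0.8, -0.7]
gripper_width: 0.577
gripper_force: 0.0
```

```bash
python3 - <<'E'
from h import *
c=capture("side"); a=c["frame"][80:230,230:380,::-1]
d=capture("top"); b=d["frame"][150:250,260:360,::-1]
f=lambda i:cv2.resize(i,(400,400),interpolation=2)
cv2.imwrite("pics/s4.png",np.hstack([f(a),f(b)]))
for q in(c,d):
  for k in masks_of("stick",q)[:5]:
    P=pts(q,k["region"])
    if len(P): print(round(k["p"],2),np.round(k["xy"]),np.median(P,0).round(3))
E
```

```text
0.62 [241. 342.] [0.34  0.389 0.041]
0.61 [287. 279.] [0.362 0.151 0.041]
0.25 [323. 166.] [ 0.492 -0.178  0.17 ]
0.96 [153. 259.] [0.351 0.373 0.042]
0.56 [217. 253.] [0.373 0.136 0.042]
```

View pics/s4.png

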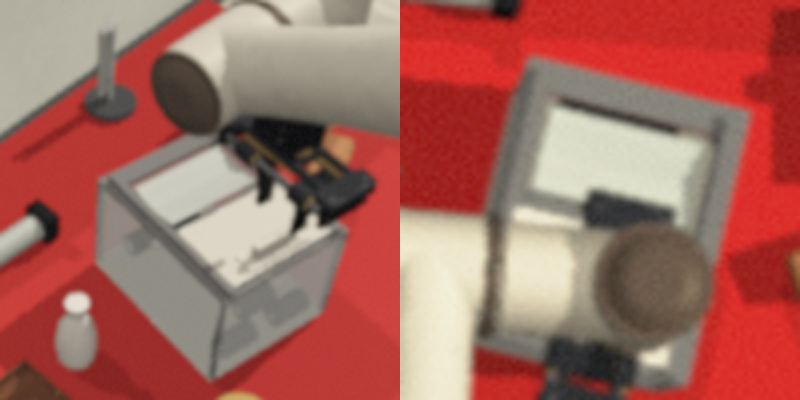

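The mouth is empty and the tray looks level, near (195,190) left and (620,150) right. A dark stick shape shows through the box wall at (145,240). Regripping the rib to close the shutter.

Emit:
drive_tool([
  [58, 0, 0, -15, 0, 0, 0],
  [58, 0, 0, -20, 0, 0, 0],
  [58, 0, 0, -15, 0, 0, 0],
  [58, 0, 0, 0, 0, 0, 0],
  [58, 0, 0, 0, 0, 0, 0],
])

```text
time_s: 14.17
tcp_pos: [0.4619, -0.1883, 0.1982]
ee_rot: [[-0.224, -0.975, -0.002], [-0.975, 0.224, -0.0], [0.001, 0.002, -1.0]]
wrist_force: [0.2, 0.2, 0.6]
gripper_width: 0.583
gripper_force: 0.0
```

Emit:
drive_tool([
  [0, 0, 0, 0, 0, 0, 0],
  [0, 0, 0, 0, 0, 0, 0],
  [0, 0, 0, 0, 0, 0, 0],
  [0, 0, 0, 0, 0, 0, 0],
  [0, 0, 0, 0, 0, 0, 0],
])

```text
time_s: 14.58
tcp_pos: [0.4622, -0.1882, 0.1991]
ee_rot: [[-0.224, -0.975, 0.001], [-0.975, 0.224, -0.0], [-0.0, -0.001, -1.0]]
wrist_force: [-0.2, -0.2, -0.9]
gripper_width: 0.287
gripper_force: 0.0
```

Emit:
drive_tool([
  [0, 0, 0, 0, 0, 0, 0],
  [0, 0, 0, 0, 0, 0, 0],
  [0, 0, 0, 0, 0, 0, 0],
  [0, 0, 0, 0, 0, 0, 0],
  [0, 0, 0, 0, 0, 0, 0],
])

```text
time_s: 15.0
tcp_pos: [0.4621, -0.1882, 0.1987]
ee_rot: [[-0.224, -0.975, 0.0], [-0.975, 0.224, -0.0], [0.0, -0.0, -1.0]]
wrist_force: [-0.1, 0.8, 1.7]
gripper_width: 0.135
gripper_force: 30.0
```

Emit:
drive_tool([
  [0, 21.4, -4.9, 0, 0, 0, 0],
  [0, 21.4, -4.9, 0, 0, 0, 0],
  [0, 21.4, -4.9, 0, 0, 0, 0],
  [0, 21.4, -4.9, 0, 0, 0, 0],
  [0, 20, -4.6, 0, 0, 0, 0],
])

```text
time_s: 15.42
tcp_pos: [0.5679, -0.2126, 0.1987]
ee_rot: [[-0.224, -0.975, -0.002], [-0.975, 0.224, -0.0], [0.0, 0.002, -1.0]]
wrist_force: [-2.5, 0.8, 3.3]
gripper_width: 0.136
gripper_force: 30.0
```

Emit:
drive_tool([
  [0, 3, -0.7, 0, 0, 0, 0],
  [0, 3, -0.7, 0, 0, 0, 0],
  [0, 0, 0, 0, 0, 0, 0],
  [0, 0, 0, 0, 0, 0, 0],
])

```text
time_s: 15.75
tcp_pos: [0.5735, -0.2139, 0.1988]
ee_rot: [[-0.224, -0.975, 0.001], [-0.975, 0.224, -0.001], [0.0, -0.002, -1.0]]
wrist_force: [0.6, -1.7, 1.3]
gripper_width: 0.13
gripper_force: 30.0
```

Emit:
drive_tool([
  [0, 3, -0.7, 0, 0, 0, 0],
  [0, 0, 0, 0, 0, 0, 0],
  [0, 0, 0, 0, 0, 0, 0],
])

```text
time_s: 16.0
tcp_pos: [0.5739, -0.2141, 0.1987]
ee_rot: [[-0.224, -0.974, -0.005], [-0.975, 0.224, 0.001], [0.0, 0.005, -1.0]]
wrist_force: [-5.2, 1.0, 5.8]
gripper_width: 0.135
gripper_force: 30.0
```

Emit:
drive_tool([
  [0, -2.4, 0.6, 0, 0, 0, 0],
  [60, 0, 0, 0, 0, 0, 0],
  [60, 0, 0, 0, 0, 0, 0],
  [60, 0, 0, 0, 0, 0, 0],
  [60, 0, 0, 0, 0, 0, 0],
])

```text
time_s: 16.42
tcp_pos: [0.5741, -0.2136, 0.1981]
ee_rot: [[-0.224, -0.975, -0.001], [-0.975, 0.224, 0.0], [-0.0, 0.001, -1.0]]
wrist_force: [-0.3, 0.5, 0.2]
gripper_width: 0.352
gripper_force: 0.0
```

Emit:
drive_tool([
  [60, 0, 0, 10, 0, 0, 0],
  [60, 0, 0, 35, 0, 0, 0],
  [60, 0, 0, 40, 0, 0, 0],
  [60, -30, -20, 0, 0, 0, 0],
  [60, -30, -20, 0, 0, 0, 0],
])

```text
time_s: 16.83
tcp_pos: [0.516, -0.2539, 0.287]
ee_rot: [[-0.221, -0.975, 0.007], [-0.975, 0.221, -0.002], [0.0, -0.007, -1.0]]
wrist_force: [-0.3, -1.3, -1.6]
gripper_width: 0.594
gripper_force: 0.0
```

Emit:
drive_tool([
  [60, -30, -25, 0, 0, 0, 0],
  [60, -30, -25, 0, 0, 0, 0],
  [60, -30, -25, 0, 0, 0, 0],
  [60, -30, -25, 0, 0, 0, 0],
  [60, -30, -25, 0, 0, 0, 0],
])

```text
time_s: 17.25
tcp_pos: [0.3628, -0.3797, 0.2846]
ee_rot: [[-0.223, -0.975, 0.001], [-0.975, 0.223, -0.001], [0.0, -0.001, -1.0]]
wrist_force: [0.1, -1.0, 0.4]
gripper_width: 0.601
gripper_force: 0.0
```

Emit:
drive_tool([
  [60, 0, 0, 0, 0, 0, 0],
  [60, 0, 0, 0, 0, 0, 0],
  [60, 0, 0, 0, 0, 0, 0],
  [60, 0, 0, 0, 0, 0, 0],
])

```text
time_s: 17.58
tcp_pos: [0.3651, -0.3785, 0.2838]
ee_rot: [[-0.223, -0.975, 0.001], [-0.975, 0.223, -0.0], [0.0, -0.001, -1.0]]
wrist_force: [1.2, 0.1, -0.4]
gripper_width: 0.601
gripper_force: 0.0
```

```bash
python3 a.py | grep -v stick; python3 b.py | grep -E "box|rib"; python3 - <<'E'
import cv2,numpy as np
i=cv2.imread("pics/side0.png")[120:420,280:680]; j=cv2.imread("pics/top0.png")[200:425,350:650]
cv2.imwrite("pics/s5.png",np.hstack([i,cv2.resize(j,(400,300))]))
E
```

```text
top battery_box 0.95 [308. 203.] med [ 0.574 -0.192  0.168] lo [ 0.438 -0.317  0.07 ] hi [ 0.686 -0.1    0.182]
top shutter_rib 0.9 [314. 194.] med [ 0.61  -0.224  0.172] lo [ 0.558 -0.304  0.163] hi [ 0.664 -0.147  0.193]
top key_tray 0.95 [201. 198.] med [0.592 0.193 0.007] lo [ 0.516  0.073 -0.003] hi [0.667 0.31  0.018]
top vase_center 0.71 [255. 194.] med [0.614 0.004 0.072] lo [ 0.595 -0.023 -0.   ] hi [0.646 0.027 0.116]
top vase_center 0.63 [202. 198.] med [0.592 0.193 0.007] lo [ 0.518  0.075 -0.003] hi [0.666 0.31  0.018]
top torch 0.69 [262. 144.] med [ 0.809 -0.027  0.045] lo [ 0.785 -0.138  0.014] hi [0.841 0.079 0.058]
top torch 0.28 [378. 214.] med [ 0.549 -0.488  0.045] lo [ 0.514 -0.559  0.036] hi [ 0.586 -0.417  0.055]
top polish_tin 0.87 [262. 249.] med [ 0.388 -0.049  0.025] lo [ 0.357 -0.08   0.017] hi [ 0.419 -0.017  0.035]
top shoe_brush 0.85 [378. 214.] med [ 0.55  -0.49   0.045] lo [ 0.512 -0.565  0.033] hi [ 0.59  -0.416  0.055]
top shoe_brush 0.33 [202. 198.] med [0.59  0.192 0.007] lo [ 0.514  0.073 -0.003] hi [0.666 0.311 0.018]
side battery_box 0.83 [310
[... 491 characters left out ...]
 hi [0.831 0.089 0.052]
side polish_tin 0.9 [323. 239.] med [ 0.38  -0.039  0.023] lo [ 0.347 -0.077  0.004] hi [ 0.414 -0.008  0.027]
side polish_tin 0.51 [224. 177.] med [ 0.8   -0.011  0.04 ] lo [ 0.776 -0.129  0.012] hi [0.831 0.089 0.052]
side button_box 0.79 [166. 319.] med [0.541 0.497 0.053] lo [0.491 0.428 0.008] hi [0.6   0.56  0.058]
side shoe_brush 0.62 [353. 142.] med [ 0.544 -0.486  0.043] lo [ 0.5   -0.564  0.002] hi [ 0.587 -0.419  0.047]
top box 3331 [ 0.5621 -0.2135] [0.2101 0.2619] 76.9 z 0.1684
top rib 68 [ 0.6116 -0.1852] [0.1536 0.0448] 41.7 z 0.1933
side box 3321 [ 0.5568 -0.2101] [0.2165 0.2647] 76.6 z 0.1652
side rib 65 [ 0.5712 -0.213 ] [0.0698 0.015 ] 77.1 z 0.1916
```

View pics/s5.png

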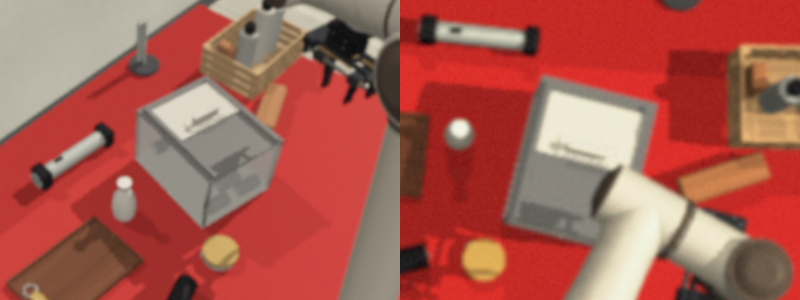

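The shutter is shut: the rib is at box x +15 mm in the side view, around (210,115). The stick shows through the wall at (160,145), the gripper is clear of everything, and the bystanders haven't moved. Handing in.

```bash
python3 -c "
from station import *
print(finish_job())"
```

```text
the job is handed in; nothing more can be done
None
```

The worn-out battery stick is in the used-battery box, the tray looked level before I closed the shutter, the shutter is fully shut, and nothing else on the shelf moved measurably; the job is handed in, but no verdict came back.

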